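# Show a cleaned hose coupling to the inspection camera

## Task

First turn the click-stop focus ring of the bench inspection camera to 7. Then lift the tallest of the three hose couplings out of the draining block and hold its knurled lower end up to the lens: 7 cm from the lens, centred on it and facing it squarely, without the coupling touching the camera and leaving the other parts where they lie. Finish while holding it there: the job ends with the coupling still in the gripper, steady in the air.

Things in the scene. Friction and masses are not known exactly. Their poses are not given: they have to be found in the camera images.
- camera_stand: Bench inspection camera, fixed: grey base plate 120 x 104 x 10 mm, two aluminium cheeks 74 mm high carrying a black camera head that leans 25 degrees from vertical towards the stand's -x side, so the lens looks up and towards the robot. Origin: on the bench under the tilt pivot, 30 mm behind the lens front; z up.
- camera_head: The leaning head. Origin: centre of the lens front (end of a 36 mm lens tube, 121 mm above the bench). z: the lens axis, pointing out of the lens; y level. Below the origin along z: focus ring from 4.5 to 32 mm, then at 34 mm the flat top of a black collar 71 mm across with the white scale 4 5 6 7 8 9. The part is to be held on the +z axis, its end 70 mm from this origin.
- ring_grip (a point): On the lens axis, 18 mm below the lens front, mid-height of the gripping surface of the focus ring: a round knurled aluminium ring 46.5 mm across, gripping surface 25 mm high (7.5 to 32 mm below the lens front), turning about the lens axis. It can be pinched across any diameter with the tool pointing down along the lens axis.
- focus_ring (a joint): Ring angle, rad, growing counter-clockwise as seen looking into the lens. Click stops 0.349 rad (20 deg) apart: 0 = 4, 0.349 = 5, 0.698 = 6, 1.047 = 7, 1.396 = 8, 1.745 = 9 (sharp distance in cm). A black index line down the ring's side points at the number; seen from the robot they run 4 (left) to 9 (right). A spring pin pulls it to the nearest stop; to leave a stop takes about 0.15 N m.
- drain_block: White plastic block, fixed, 64 x 212 x 22 mm (x, y, z), with four blind bores 27 mm wide, 10 mm deep in a row along its y axis at y = -78, -26, +26, +78 mm. Origin: centre of its underside. Three bores hold hose couplings upright, knurled end down (undersides 12 mm above the bench); one bore is empty.
- coupling_tall: The coupling to show: chrome, the tallest of the three, 54 mm high, round, 24 mm across at the grip (slimmer nose at the top), about 70 g. Origin: centre of its underside, the knurled end to be shown; z points from there to its nose. In the block its top is 66 mm above the bench. Which bore it stands in varies.
- coupling_mid: Another coupling of the same shape, 46 mm high, 24 mm across. Origin: centre of its underside, z up. To be left in its bore.
- coupling_short: Another coupling of the same shape, 42 mm high, 24 mm across. Origin: centre of its underside, z up. To be left in its bore.
- cone_fitting: Loose chrome cone-shaped fitting 43 mm across, 44 mm high, standing on the bench behind the camera. Origin: centre of its underside. To be left alone.
- spanner: Small chrome spanner, 159 x 21 x 9 mm, lying on the bench behind the block (the side away from the robot). Origin: centre of its underside. To be left alone.

How it is judged:
On the way, in this order (a step that is already met when the one before it is completed fails the run):
1. the focus ring is clicked to 7 (value of joint focus_ring between 0.947 and 1.147 rad), for 0.3 s.
2. the tall coupling is lifted clear of its bore in the gripper (height (world z) of coupling_tall above 0.04 m and contact force between coupling_tall and the fingers above 1 N), for 0.1 s.
At the end, for the whole second after the job is handed in: Ring at stop 7 (within 0.1 rad). Tall coupling gripped in the air, touching only the fingers, still (under 20 mm/s); centre of its knurled end 60 to 80 mm from the lens along its axis and within 10 mm of the axis in x and y; axes within 0.17 rad, knurled end to the lens (all of step 1 and contact force between coupling_tall and the fingers above 1 N and contact force between coupling_tall and camera_stand below 0.1 N and height (world z) of coupling_tall above 0.14 m and z of coupling_tall in the frame of camera_head between 0.06 and 0.08 m and x of coupling_tall in the frame of camera_head between -0.01 and 0.01 m and y of coupling_tall in the frame of camera_head between -0.01 and 0.01 m and angle between the z axis of coupling_tall and the z axis of camera_head, either way round below 0.17 rad and angle between coupling_tall's own z axis and vertical below 1 rad and linear speed of coupling_tall below 0.02 m/s); the arm keeps its last pose, push and grip.
It fails at once if the coupling touches the camera (contact force between coupling_tall and camera_stand above 1.5 N).
It fails at once if another coupling, the cone fitting or the spanner is disturbed (moved more than 25 mm) (distance of any of coupling_short, coupling_mid, cone_fitting, spanner from where it was at the start of the episode above 0.025 m).
It also fails if it takes over 50 s, if anything falls off the work surface, if the arm or the gripper's body presses on something with over 40 N, if the wrist force passes 120 N, or if a joint passes its speed limit or range.

## Robot

A 6-joint arm with a two-finger parallel gripper is mounted at the origin on the work surface; the furniture and walls round the work are solid. World frame = base frame: x ahead of the robot, y to its left, z up, the work surface at z = 0. Lengths are in m, angles in rad, forces in N, time in s.
With the tool pointing down it reaches from about 0.275 to 0.975 m from the base axis. Payload 8.4 kg.
Tool frame: the origin (TCP) lies between the finger pads, 19 mm behind the fingertips; this is the grasp point; z points along the fingers, y is the line along which they close (so a half turn about z gives the same grasp; the last joint's range is limited). The gripper opens to 92 mm and grips with 3 to 60 N. Pads are 20 mm wide; open, the fingers measure 128 mm over their backs; the gripper's body (75 mm by 189 mm) begins 69 mm behind the grasp point.
Start: joints at [1.261, 0.353, 1.633, -0, 1.155, -0.002], TCP at [0.189, 0.596, 0.233] pointing down, gripper open.
Joint ranges: [-2.63, 2.63], [-0.92, 2.1], [0.06, 2.66], [-1.3, 4.44], [0, 2.69], [-3.02, 3.02]. Speed limits (rad/s): [2.22, 2.22, 2.79, 3.14, 3.14, 3.14].

## Interface

Orientations are given as [roll, pitch, yaw] about the fixed x, y, z axes, in that order (R = Rz(yaw) Ry(pitch) Rx(roll)).
In Python, from bench import env, vision gives the robot as it stands.
- The arm moves only by the shell command python3 -m inch 'ROWS'. ROWS is JSON, a list that holds one entry, the list of rows, each a list of 7 numbers: the shift along the tool's x, y, z in m, then the turn, a rotation vector about the tool's x, y, z in degrees, then the opening, from 0 (shut) to 1 (fully open). A call has 1 to 10 rows; each row shifts and turns the commanded pose from where the row before left it, along the tool's axes as they then stand; what a row does not reach is not made up. A row lasts 1/8 s, in which the tool goes at most 62.5 mm and 10.7 degrees, less where a joint would pass 70% of its speed; a pose out of reach is approached as far as the arm can. A call with a gripper value outside its range is refused whole. The fingers move at their own pace and stop on an object; the grip force is fixed at half the most. Time passes only in rows, so rows that do not move let the fingers close. It gives the time, the measured TCP pose, the force, the opening and the grip force at its end, in the units of the state.
- env.read_state(): the state, without advancing time (a new reading comes with each control period).
- vision.snapshot(name): name is "scene" or "side" or "wrist"; returns a dict with "frame" (400x640x3 uint8, blue, green, red), "range_z" (400x640 float32, m along the optical axis (not along the pixel's ray), 0 where there is no reading), "fx", "fy", "cx", "cy" (pixels), "R" (3x3) and "t" (3): a world point X has camera coordinates R X + t. Camera axes: x right, y down, z forward; pixel columns grow to the right and rows downward; lengths in m; the calibration is good to about 2 mm. A picture is of the moment at which its call begins.
- env.sign_off(): hands the job in; it is judged then, once.
The state is a dict: "time": time; "q": joint angles; "qd": joint speeds; "joint_torque": joint torques, N m; "ee_pos": TCP position; "tool_rot": TCP orientation; "contact_force": force on the tool from outside, world axes, zero at the start; "torque": the same for the moment, N m; "gripper_width": finger opening in m; "finger_force": force on a finger pad.
Only numpy, scipy, OpenCV 4.12 (cv2) and the standard library are available. Lean on these libraries where they do the work, as an engineer would, in place of code of your own. Each camera call takes 0.05 s, during which the arm holds its last target. There are 200 camera calls.

## Working session

There is one attempt and no reset: what is moved stays moved. The work goes in short steps, Python scripts to look and compute and a shell command to move; the robot and the scene stay as the last step left them, time stands still between calls to the robot, and variables do not carry over. Pictures are saved under pics/ and viewed, at most 10 in all, crops included, and the job is handed in when it is done.

```bash
ls; mkdir -p pics; cat > h.py <<'E'
from bench import env, vision
import numpy as np, cv2
from scipy.spatial.transform import Rotation as Ro
def snap(n, name=None):
    s=vision.snapshot(n)
    if name: cv2.imwrite('pics/'+name,s['frame'])
    return s
def cloud(s):
    z=s['range_z']; v,u=np.mgrid[:z.shape[0],:z.shape[1]]
    P=np.stack([(u-s['cx'])/s['fx']*z,(v-s['cy'])/s['fy']*z,z],-1)
    W=(P-np.array(s['t']))@np.array(s['R'])
    W[z<=0]=np.nan
    return W
def proj(s,X):
    c=np.array(s['R'])@np.array(X)+np.array(s['t']); return np.array([s['fx']*c[0]/c[2]+s['cx'],s['fy']*c[1]/c[2]+s['cy']])
def ray(s,u,v):
    R=np.array(s['R']);d=R.T@np.array([(u-s['cx'])/s['fx'],(v-s['cy'])/s['fy'],1]);return -R.T@np.array(s['t']),d/np.linalg.norm(d)
def plane(s,u,v,z):
    o,d=ray(s,u,v);return o+d*(z-o[2])/d[2]
E
python3 - <<'E'
from h import *
a=snap('scene','a.png');b=snap('side','b.png')
for s in (a,b): print(s['fx'],-np.array(s['R']).T@np.array(s['t']),np.array(s['R'])[2])
print(env.read_state())
E
```

```text
pics
398.7079911212742 [ 0.08826609 -0.47917038  0.67521408] [ 0.56218968  0.53890054 -0.62731888]
392.7888672052339 [0.60182054 0.7429246  0.57154129] [ 0.01931464 -0.84279959 -0.53788084]
{'time': 0.1, 'q': array([ 1.26059801e+00,  3.53559526e-01,  1.63403628e+00,  8.60037798e-06,
        1.15517990e+00, -2.40301025e-03]), 'qd': array([-1.08708689e-03, -1.41857445e-03, -3.58830615e-03,  2.78604657e-04,
        7.89407678e-05, -4.08480514e-04]), 'joint_torque': array([-6.23236301e-04, -5.94902837e+01, -3.34927154e+01,  6.99223601e-02,
        1.82949600e-02, -5.64036463e-05]), 'ee_pos': array([0.18922517, 0.59524391, 0.23266089]), 'tool_rot': array([-3.14040963e+00, -1.07069434e-05,  2.83379386e+00]), 'contact_force': array([ 0.07611422, -0.66954162,  0.96236234]), 'torque': array([-0.04654016, -0.03295848,  0.02537478]), 'finger_force': 0.0, 'gripper_width': 0.09172565883659951}
```

View pics/a.png

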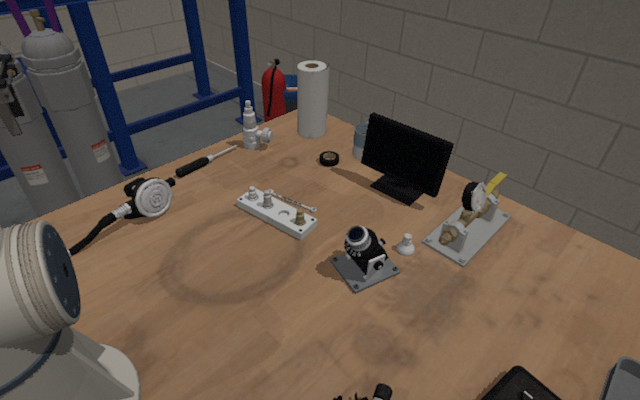

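View pics/b.png

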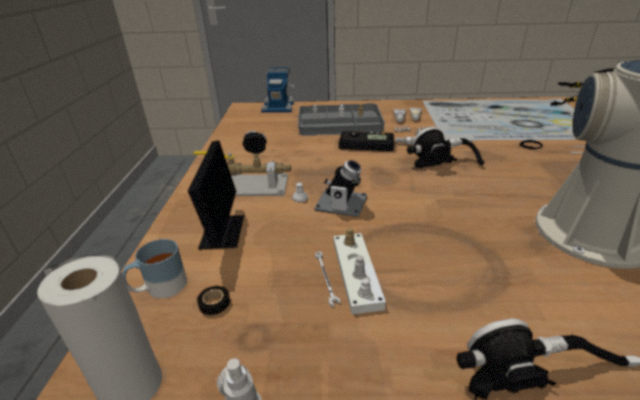

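The scene view shows the camera stand around (363,265), with its lens at (357,233). The block has couplings at (252,192), (268,199) and (300,217), and an empty bore at (284,211). The side view shows the lens at (350,167) and couplings at (350,240), (358,265) and (365,290). Next I'll get their geometry from the range images.

```bash
python3 - <<'E'
from h import *
for n,lens,cps,blk in (('scene',(357,233),[(252,190),(268,197),(300,216)],(284,211)),('side',(350,167),[(350,238),(358,262),(365,286)],(355,255))):
    s=snap(n);W=cloud(s)
    print(n,'lens',W[lens[1]-2:lens[1]+3:2,lens[0]-2:lens[0]+3:2].reshape(-1,3).round(3).tolist())
    for u,v in cps:
        p=W[v-14:v+12,u-9:u+10].reshape(-1,3); p=p[np.isfinite(p[:,0])]
        q=p[(p[:,2]>.032)&(p[:,2]<.09)]; t=p[:,2].max(); print('c',u,v,'top',np.sort(p[:,2])[-4:].round(4),q.mean(0).round(3),len(q))
    # block: white/bright pixels at z~.022
    f=s['frame'].astype(int)
    m=(abs(W[...,2]-.022)<.005)&(f.min(2)>110)&(f.max(2)-f.min(2)<40)&(W[...,0]>.3)&(W[...,0]<.9)
    n_,l,st,c=cv2.connectedComponentsWithStats(m.astype('uint8')); i=1+np.argmax(st[1:,4]) 
    P=W[l==i]; r=cv2.minAreaRect((P[:,:2]*1000).astype('float32')); print('block',r,P[:,2].mean(),st[i])
    # head: dark & high
    m=(W[...,2]>.05)&(np.hypot(*(W[...,:2]-W[lens[1],lens[0],:2]).transpose(2,0,1))<.08)
    P=W[m]; print('head',P.min(0).round(3),P.max(0).round(3),m.sum())
E
```

```text
scene lens [[0.56, -0.127, 0.122], [0.563, -0.13, 0.122], [0.565, -0.133, 0.122], [0.556, -0.13, 0.12], [0.559, -0.133, 0.121], [0.56, -0.137, 0.123], [0.554, -0.132, 0.118], [0.555, -0.137, 0.121], [0.557, -0.14, 0.122]]
c 252 190 top [0.0539 0.0548 0.0548 0.0553] [0.547 0.204 0.044] 70
c 268 197 top [0.0662 0.0662 0.0663 0.0668] [0.554 0.152 0.05 ] 102
c 300 216 top [0.0591 0.0591 0.0593 0.0597] [0.57  0.05  0.046] 90
block ((561.180908203125, 131.5684356689453), (67.74580383300781, 215.26458740234375), 8.409245491027832) 0.02164054598191892 [ 237  188   80   47 1080]
head [ 0.538 -0.192  0.051] [ 0.629 -0.096  0.129] 1348
side lens [[0.572, -0.121, 0.123], [0.567, -0.121, 0.123], [0.562, -0.123, 0.122], [0.572, -0.118, 0.119], [0.567, -0.114, 0.121], [0.562, -0.114, 0.121], [0.572, -0.113, 0.116], [0.567, -0.113, 0.116], [0.562, -0.115, 0.115]]
c 350 238 top [0.0579 0.0579 0.0586 0.0587] [0.575 0.059 0.046] 101
c 358 262 top [0.0659 0.066  0.0664 0.0666] [0.558 0.162 0.05 ] 161
c 365 286 top [0.0538 0.0538 0.0541 0.0541] [0.551 0.208 0.043] 140
block ((561.9058227539062, 130.55645751953125), (64.963623046875, 214.55746459960938), 9.060340881347656) 0.020598283986285708 [ 334  233   51   75 1726]
head [ 0.54  -0.164  0.05 ] [ 0.633 -0.083  0.128] 901
```

```bash
python3 - <<'E'
import cv2,numpy as np
a=cv2.imread('pics/a.png');b=cv2.imread('pics/b.png')
A=cv2.resize(a[175:300,225:425],None,fx=4,fy=4,interpolation=cv2.INTER_CUBIC)[:, :800]
cv2.imwrite('pics/c.png',A)
E
```

```text
(no output)
```

View pics/c.png

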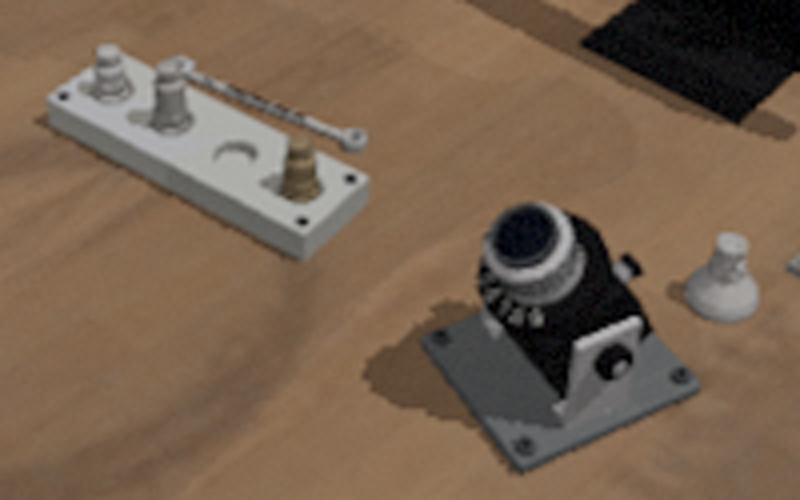

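The crop shows the tall coupling in the second bore from the left (172,95), with the base plate corners at (425,338), (522,470), (700,385) and the scale numbers at the front. The tallest top reads 66 mm in both views, which matches. Next, the stand's yaw and the wrist camera's mounting.

```bash
python3 - <<'E'
from h import *
a=snap('scene')
P=[plane(a,225+u/4,175+v/4,.01) for u,v in((425,338),(522,470),(700,385))]
for p in P: print(p.round(4))
for i,j in((0,1),(1,2)):
    d=P[j]-P[i];print(np.linalg.norm(d),np.degrees(np.arctan2(d[1],d[0])))
c=(P[0]+P[2])/2;print('plate centre',c)
# lens disc: dark blob in lens + ring, via ray on both views, lens height .121
for n,(u,v) in(('scene',(225+524/4,175+236/4)),('side',(350,167))):
    s=snap(n);print(n,plane(s,u,v,.121))
w=snap('wrist');R=np.array(w['R']);st=env.read_state()
T=Ro.from_euler('xyz',st['tool_rot']).as_matrix()
print('cam in tool',T.T@(-R.T@np.array(w['t'])-st['ee_pos']),(R@T).round(3),w['fx'],w['cx'],w['cy'])
E
```

```text
[ 0.5468 -0.0795  0.01  ]
[ 0.5167 -0.1769  0.01  ]
[ 0.6294 -0.2076  0.01  ]
0.10197342883794488 -107.20783986187931
0.11679542928592153 -15.191253465099882
plate centre [ 0.58809099 -0.1435459   0.01      ]
scene [ 0.55523845 -0.13385161  0.121     ]
side [ 0.56685666 -0.11401388  0.121     ]
cam in tool [ 0.07396091 -0.0002334  -0.15207717] [[-0.     1.     0.   ]
 [-0.962 -0.    -0.272]
 [-0.272 -0.     0.962]] 354.3206724331583 317.60967784964356 204.2084228257676
```

Stand yaw is about -16°, since the plate measures 102 x 117 mm against 104 x 120 mm. The lens is at about (0.557,-0.13,0.121), to be refined with the wrist camera. Keeping the current tool yaw already puts the wrist camera on the robot side of the lens.

```bash
cat >> h.py <<'E'
def frame(az,tilt,xaz=None):
    """tool rotation: z along -n, n leaning tilt towards azimuth az (deg); x_t towards az, then turned about tool z"""
    d=np.array([np.cos(np.radians(az)),np.sin(np.radians(az)),0]);z=np.array([0,0,1.]);c,s=np.cos(np.radians(tilt)),np.sin(np.radians(tilt))
    n=d*s+z*c; x=d*c-z*s
    return np.stack([x,np.cross(-n,x),-n],1), n
def delta(p,R,st=None):
    st=st or env.read_state();T=Ro.from_euler('xyz',st['tool_rot']).as_matrix()
    print('shift mm in current tool axes',(1000*T.T@(np.array(p)-st['ee_pos'])).round(1),'| in target axes',(1000*R.T@(np.array(p)-st['ee_pos'])).round(1),'turn deg',np.degrees(Ro.from_matrix(T.T@R).as_rotvec()).round(2))
E
python3 - <<'E'
from h import *
R,n=frame(164,25);print(n)
delta(np.array([.557,-.13,.121])+.11*n,R)
E
```

```text
[-0.40624675  0.11648938  0.90630779]
shift mm in current tool axes [-523.8 -581.4   12.6] | in target axes [-454.2 -596.1  225.6] turn deg [ -0.37 -25.    -1.61]
```

```bash
python3 -m inch '[[[-0.033,-0.036,0,0,0,0,1],[-0.033,-0.036,0,0,0,0,1],[-0.033,-0.036,0,0,0,0,1],[-0.033,-0.036,0,0,0,0,1],[-0.033,-0.036,0,0,0,0,1],[-0.033,-0.036,0,0,0,0,1],[-0.033,-0.036,0,0,0,0,1],[-0.033,-0.036,0,0,0,0,1],[-0.033,-0.036,0,0,0,0,1],[-0.033,-0.036,0,0,0,0,1]]]'
python3 -m inch '[[[-0.033,-0.036,0,0,0,0,1],[-0.033,-0.036,0,0,0,0,1],[-0.033,-0.036,0,0,0,0,1],[-0.033,-0.036,0,0,0,0,1],[-0.033,-0.036,0,0,0,0,1],[-0.033,-0.036,0,0,0,0,1],[0,0,0,0,-8.4,0,1],[0,0,0,0,-8.3,0,1],[0,0,0,0,-8.3,0,1],[0,0,0,0,0,0,1]]]'
python3 - <<'E'
from h import *
R,n=frame(164,25)
delta(np.array([.557,-.13,.121])+.11*n,R)
s=snap('wrist','d.png')
E
```

```text
time: 1.65
ee_pos: [0.3954, 0.1511, 0.2336]
tool_rot: [3.141, 0.001, 2.834]
contact_force: [-0.3, 0.7, 0.7]
gripper_width: 0.092
finger_force: 0.0
time: 2.9
ee_pos: [0.5155, -0.1126, 0.2323]
tool_rot: [-3.141, 0.434, 2.834]
contact_force: [-0.1, -0.3, -0.3]
gripper_width: 0.0921
finger_force: 0.0
shift mm in current tool axes [ 6.4 -5.3  9.8] | in target axes [ 6.6 -5.3  9.8] turn deg [-0.7  -0.15 -1.45]
```

View pics/d.png

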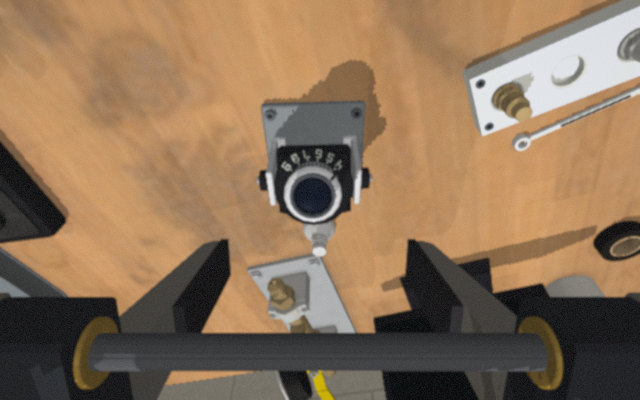

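The wrist view shows the lens at (312,193), the scale arc from (285,165) to (342,163) and the plate corners at (264,102) and (364,102). I'll zoom in for the index line and measure the lens and the stand's axes.

```bash
python3 - <<'E'
from h import *
s=snap('wrist');f=s['frame'];W=cloud(s)
c=cv2.resize(f[135:235,260:370],None,fx=5.5,fy=5.5,interpolation=cv2.INTER_CUBIC);cv2.imwrite('pics/e.png',c)
print(plane(s,312,193,.121))
# plate front corners (holes) and bases; from plate mask
P=W; m=(abs(P[...,2]-.01)<.006)&(np.abs(P[...,0]-.58)<.11)&(np.abs(P[...,1]+.14)<.1)
g=f.astype(int);m&=(g.max(2)-g.min(2)<25)
n_,l,st,ce=cv2.connectedComponentsWithStats(m.astype('uint8'));i=1+np.argmax(st[1:,4]);print(st[i])
Q=P[l==i];
r=cv2.minAreaRect((Q[:,:2]*1000).astype('float32'));print(r,cv2.boxPoints(r))
# ring top
m=(P[...,2]>.1)&(P[...,2]<.14)&(np.hypot(P[...,0]-.557,P[...,1]+.13)<.045)
Q=P[m];c0=Q.mean(0);print(c0,len(Q))
R,n=frame(164,25)
h=(Q-np.array([.557,-.13,.121]))@n
Q2=Q[abs(h)<.006];print(h.max(),np.percentile(h,[5,50,95]))
u,sv,vt=np.linalg.svd(Q2-Q2.mean(0));print('normal',vt[2],Q2.mean(0),len(Q2))
E
```

```text
[ 0.55881832 -0.13117148  0.121     ]
[ 261   99  104   64 4192]
((568.7990112304688, -133.836669921875), (103.23860168457031, 73.27338409423828), 73.4817886352539) [[ 518.9979  -172.90906]
 [ 589.2473  -193.74216]
 [ 618.6001   -94.76428]
 [ 548.3507   -73.93118]]
[ 0.56029417 -0.13123301  0.11761179] 2699
0.0026203382802548088 [-0.01992062 -0.00265431  0.00075414]
normal [ 0.42774077 -0.12212615 -0.89561322] [ 0.55872947 -0.13125163  0.11958731] 2149
```

View pics/e.png

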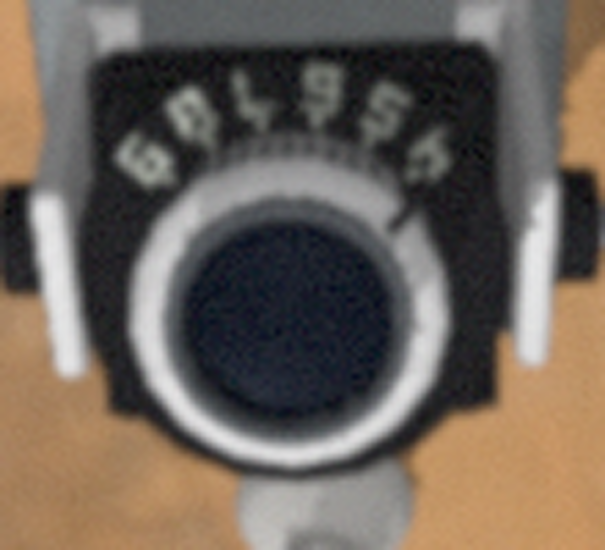

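The index line, at (405,215) in the crop, stands 50° right of the top, which is stop 4. The scale spacing of 20° puts 7 at -10°. So the ring must turn +60° about the lens axis, which is -60° about tool z. Lens at (0.559,-0.131,0.121), axis azimuth 163.7°, and the normal fit gives a tilt of about 26°, which agrees. Next I'll align and descend to TCP 12 mm below the lens front, so the tips reach 31 mm, just above the collar at 34 mm.

```bash
python3 - <<'E'
from h import *
R,n=frame(163.7,25)
L=np.array([.5588,-.1312,.121])
print(env.read_state()['q'].round(3))
delta(L+.04*n,R); delta(L-.012*n,R)
E
```

```text
[-0.185  0.011  2.138 -0.097  0.563 -1.377]
shift mm in current tool axes [ 7.9 -5.3 80.9] | in target axes [ 8.2 -5.9 80.9] turn deg [-0.56 -0.09 -1.2 ]
shift mm in current tool axes [  7.9  -4.7 132.9] | in target axes [  8.2  -5.9 132.9] turn deg [-0.56 -0.09 -1.2 ]
```

```bash
python3 -m inch '[[[0,0,0,-0.5,0,-1.2,1],[0.008,-0.006,0,0,0,0,1],[0,0,0.027,0,0,0,1],[0,0,0.027,0,0,0,1],[0,0,0.027,0,0,0,1],[0,0,0,0,0,0,1]]]'
python3 - <<'E'
from h import *
R,n=frame(163.7,25)
L=np.array([.5588,-.1312,.121])
delta(L-.012*n,R)
s=snap('wrist','f.png');f=s['frame'];P=cloud(s)
m=(P[...,2]>.1)&(P[...,2]<.14)&(np.hypot(P[...,0]-.557,P[...,1]+.13)<.045)
Q=P[m];h=(Q-L)@n;print(np.percentile(h,[5,50,95,99]).round(4))
A=Q[abs(h)<.005]-L; x,y=A@R[:,0],A@R[:,1];print('ring extents tool x,y (mm)',x.min()*1e3,x.max()*1e3,y.min()*1e3,y.max()*1e3,cv2.minEnclosingCircle((np.c_[x,y]*1000).astype('float32')))
E
```

```text
time: 3.75
ee_pos: [0.5417, -0.127, 0.1547]
tool_rot: [-3.14, 0.432, 2.856]
contact_force: [0.1, -0.2, -0.5]
gripper_width: 0.0919
finger_force: 0.0
shift mm in current tool axes [-2.   0.8 50. ] | in target axes [-1.7  0.7 50. ] turn deg [-0.1  -0.25 -0.04]
[-0.0084 -0.0015  0.0017  0.0024]
ring extents tool x,y (mm) -22.586725546598643 22.40279042190918 -22.043100838075897 22.007315079445167 ((-5.1134105888195336e-05, -0.027641482651233673), 22.74837303161621)
```

View pics/f.png

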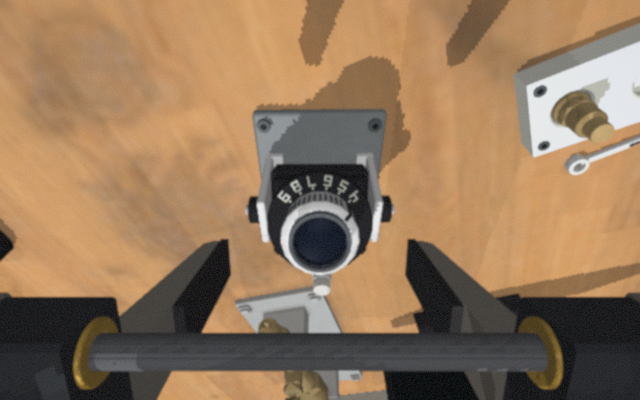

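The lens sits at (320,240), midway between the fingers. The ring circle fit is centred within 0.1 mm of my estimate (radius 22.7 mm against 23.25 mm). Next: descend and pinch.

```bash
python3 -m inch '[[[-0.002,0.001,0.015,0,0,0,1],[0,0,0.02,0,0,0,1],[0,0,0.015,0,0,0,1],[0,0,0,0,0,0,0.6]]]'
python3 - <<'E'
from h import *
R,n=frame(163.7,25)
delta(np.array([.5588,-.1312,.121])-.012*n,R)
E
python3 -m inch '[[[0,0,0,0,0,0,0],[0,0,0,0,0,0,0],[0,0,0,0,0,0,0],[0,0,0,0,0,0,0]]]'
```

```text
time: 4.3
ee_pos: [0.5644, -0.1322, 0.1111]
tool_rot: [-3.14, 0.435, 2.857]
contact_force: [-0.6, -0.4, 0.3]
gripper_width: 0.084
finger_force: 0.0
shift mm in current tool axes [ 0.9 -0.6  0.7] | in target axes [ 0.9 -0.6  0.7] turn deg [-0.07 -0.09 -0.01]
time: 4.8
ee_pos: [0.5645, -0.1324, 0.1123]
tool_rot: [-3.14, 0.437, 2.857]
contact_force: [-1.6, -3.4, 2.2]
gripper_width: 0.0458
finger_force: 30.0
```

```bash
python3 -m inch '[[[0,0,0,0,0,-7.5,0],[0,0,0,0,0,-7.5,0],[0,0,0,0,0,-7.5,0],[0,0,0,0,0,-7.5,0]]]'; python3 -m inch '[[[0,0,0,0,0,-7.5,0],[0,0,0,0,0,-7.5,0],[0,0,0,0,0,-7.5,0],[0,0,0,0,0,-7.5,0],[0,0,0,0,0,0,0],[0,0,0,0,0,0,0]]]'
python3 - <<'E'
from h import *
R,n=frame(163.7,25);st=env.read_state()
delta(np.array([.5588,-.1312,.121])-.012*n,R);print(st['torque'],st['q'].round(2))
E
```

```text
time: 5.3
ee_pos: [0.5644, -0.1313, 0.112]
tool_rot: [-2.911, 0.374, -2.856]
contact_force: [0.5, 11.7, 1.2]
gripper_width: 0.0461
finger_force: 30.1
time: 6.05
ee_pos: [0.5634, -0.1298, 0.1114]
tool_rot: [-2.76, 0.212, -2.337]
contact_force: [-1.6, 23.0, 4.0]
gripper_width: 0.0458
finger_force: 30.0
shift mm in current tool axes [ 2.  -1.7  1.6] | in target axes [-0.4 -2.6  1.6] turn deg [ 0.11 -0.12 60.04]
[3.93142984 0.49147074 1.8322551 ] [-0.21  0.29  2.15 -0.12  0.26 -2.44]
```

```bash
python3 -m inch '[[[0,0,0,0,0,0,1],[0,0,0,0,0,0,1],[0,0,0,0,0,0,1],[0,0,0,0,0,0,1],[0,0,-0.025,0,0,0,1],[0,0,-0.03,0,0,0,1],[0,0,-0.03,0,0,0,1],[0,0,0,0,0,0,1]]]'
python3 - <<'E'
from h import *
s=snap('wrist');f=s['frame'];u,v=proj(s,[.5588,-.1312,.121]).astype(int);print(u,v)
M=cv2.getRotationMatrix2D((float(u),float(v)),60,5);M[:,2]+=np.array([300-u,300-v])
cv2.imwrite('pics/g.png',cv2.warpAffine(f,M,(600,600),flags=cv2.INTER_CUBIC))
E
```

```text
time: 7.05
ee_pos: [0.5307, -0.1223, 0.1911]
tool_rot: [-2.754, 0.214, -2.337]
contact_force: [-0.4, 0.1, -1.2]
gripper_width: 0.0917
finger_force: 0.0
325 217
```

View pics/g.png

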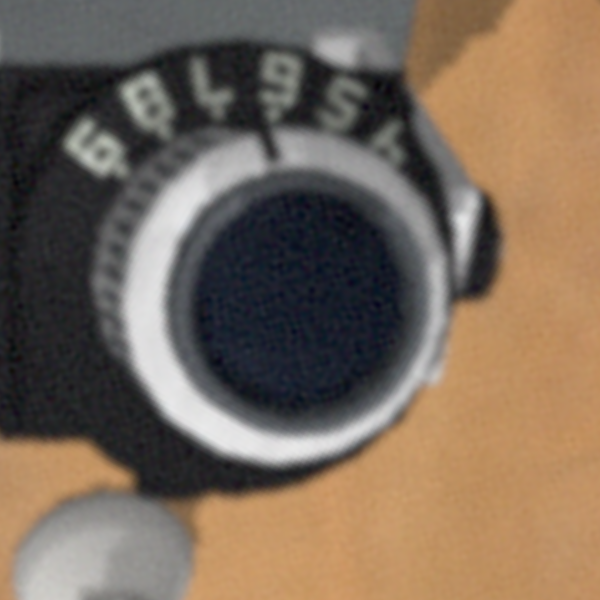

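The index line ends near (268,142) in this rotated crop, between 6 and 7, but the view is oblique. I'll project the expected line positions for stops 6, 7 and 8 to decide.

```bash
python3 - <<'E'
from h import *
s=snap('wrist');L=np.array([.5588,-.1312,.121]);u,v=proj(s,L).astype(int)
M=cv2.getRotationMatrix2D((float(u),float(v)),60,5);M[:,2]+=np.array([300-u,300-v])
R,n=frame(163.7,25);d=R[:,0];e=np.cross(n,d)
for k in range(4,10):
    a=np.radians(-50+20*(k-4)); q=np.cos(a)*d+np.sin(a)*e
    o=[]
    for r,h in((.020,-.0045),(.0225,-.0045),(.0232,-.0075),(.0232,-.03),(.03,-.034)): 
        p=proj(s,L+r*q+h*n);o.append((M@[*p,1]).round().tolist())
    print(k,o)
E
```

```text
4 [[403.0, 202.0], [416.0, 191.0], [413.0, 185.0], [363.0, 174.0], [388.0, 143.0]]
5 [[367.0, 170.0], [376.0, 154.0], [371.0, 148.0], [325.0, 139.0], [339.0, 99.0]]
6 [[321.0, 152.0], [325.0, 134.0], [319.0, 128.0], [276.0, 121.0], [278.0, 75.0]]
7 [[272.0, 152.0], [269.0, 134.0], [262.0, 128.0], [224.0, 120.0], [211.0, 74.0]]
8 [[224.0, 170.0], [215.0, 154.0], [208.0, 148.0], [174.0, 139.0], [146.0, 97.0]]
9 [[185.0, 203.0], [171.0, 191.0], [163.0, 186.0], [132.0, 174.0], [93.0, 142.0]]
```

The expected line for 7, (272,152) to (262,128), coincides with the seen line, and the numbers project correctly, so the ring is at 7. Next is the coupling: tool vertical, closing across the block's x axis so the fingers miss its neighbours.

```bash
python3 - <<'E'
from h import *
R,n=frame(98.8,0)
delta([.5575,.157,.18],R)
E
```

```text
shift mm in current tool axes [-213.1  182.1  -14.3] | in target axes [271.7  69.6   9. ] turn deg [  1.24  30.66 122.5 ]
```

```bash
python3 -m inch '[[[0,0,0,0.1,2.36,9.42,1],[0,0,0,0.1,2.36,9.42,1],[0,0,0,0.1,2.36,9.42,1],[0,0,0,0.1,2.36,9.42,1],[0,0,0,0.1,2.36,9.42,1],[0,0,0,0.1,2.36,9.42,1],[0,0,0,0.1,2.36,9.42,1],[0,0,0,0.1,2.36,9.42,1],[0,0,0,0.1,2.36,9.42,1],[0,0,0,0.1,2.36,9.42,1]]]' && python3 -m inch '[[[0,0,0,0.1,2.36,9.42,1],[0,0,0,0.1,2.36,9.42,1],[0,0,0,0.1,2.36,9.42,1],[0.039,0.01,0,0,0,0,1],[0.039,0.01,0,0,0,0,1],[0.039,0.01,0,0,0,0,1],[0.039,0.01,0,0,0,0,1],[0.039,0.01,0,0,0,0,1],[0.039,0.01,0,0,0,0,1],[0,0,0,0,0,0,1]]]'
python3 - <<'E'
from h import *
R,n=frame(98.8,0)
delta([.5575,.157,.18],R)
s=snap('wrist','h.png');f=s['frame'];W=cloud(s);print(proj(s,[.5575,.157,.066]))
E
```

```text
time: 8.4
ee_pos: [0.53, -0.122, 0.1873]
tool_rot: [-3.114, 0.117, 2.215]
contact_force: [-1.1, -0.4, 0.4]
gripper_width: 0.0918
finger_force: 0.0
time: 9.65
ee_pos: [0.5534, 0.1204, 0.1871]
tool_rot: [-3.138, 0.0, 1.728]
contact_force: [-0.7, -0.6, -0.1]
gripper_width: 0.0919
finger_force: 0.0
shift mm in current tool axes [35.5  9.8  7. ] | in target axes [35.5  9.6  7.1] turn deg [-0.18  0.02  0.19]
[327.83398057 157.56068419]
```

View pics/h.png

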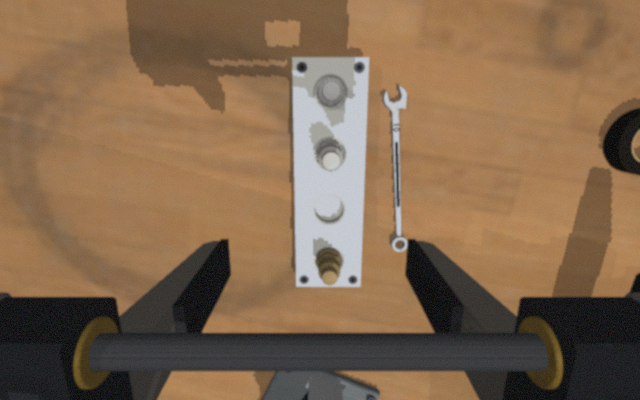

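The tall coupling's nose is at (331,160), within 3 px of the prediction, with its neighbours at (331,90) and (329,268) and the empty bore at (329,208). I'll refine its centre and its diameter profile from this range image and the side view.

```bash
python3 - <<'E'
from h import *
B=frame(98.8,0)[0]
for n in('wrist','side','scene'):
    s=snap(n);W=cloud(s);P=W.reshape(-1,3);P=P[np.isfinite(P[:,0])]
    P=P[(np.hypot(P[:,0]-.5575,P[:,1]-.157)<.022)]
    print(n,'top',np.sort(P[:,2])[-3:].round(4))
    for lo,hi in((.025,.032),(.032,.04),(.04,.048),(.048,.056),(.056,.063),(.063,.07)):
        q=P[(P[:,2]>lo)&(P[:,2]<hi)]
        if len(q)>3:
            (c,r)=cv2.minEnclosingCircle((q[:,:2]*1e3).astype('float32'));print(lo,len(q),np.round(c,1),round(r,1))
    if n=='wrist':
        q=W[(abs(W[...,2]-.022)<.004)&(s['frame'].min(2)>130)&(np.hypot(W[...,0]-.56,W[...,1]-.13)<.13)]
        print('block',cv2.minAreaRect((q[:,:2]*1e3).astype('float32')))
        print('tip ray z.066',plane(s,331,160,.066))
E
```

```text
wrist top [0.2767 0.2768 0.2772]
0.025 15 [558.2 158.2] 10.2
0.032 69 [560.  155.2] 11.3
0.04 18 [557.5 159.8] 8.2
0.048 152 [560.  154.8] 10.1
0.056 88 [560.1 155.3] 9.7
0.063 262 [560.2 154.9] 7.1
block ((564.2579345703125, 128.71339416503906), (64.18913269042969, 211.96730041503906), 8.850696563720703)
tip ray z.066 [0.55993693 0.15406692 0.066     ]
side top [0.4852 0.4853 0.4853]
0.025 34 [558.2 159.3] 10.4
0.032 31 [557.3 159.9] 9.3
0.04 30 [557.6 160.3] 9.2
0.048 46 [558.  158.4] 10.7
0.056 21 [558.8 159.1] 6.3
0.063 29 [558.3 156.7] 7.0
scene top [0.0684 0.3561 0.4842]
0.025 22 [553.1 156.9] 15.2
0.032 21 [555.3 152.9] 9.9
0.04 21 [555.6 154.3] 9.0
0.048 26 [556.1 153.5] 9.7
0.056 14 [556.1 155. ] 7.8
0.063 19 [555.7 154.9] 6.3
```

```bash
python3 - <<'E'
from h import *
delta([.5592,.1555,.10],frame(98.8,0)[0])
E
```

```text
shift mm in current tool axes [36.8 12.1 87.9] | in target axes [36.7 11.8 88. ] turn deg [-0.16  0.05 -0.  ]
```

```bash
python3 -m inch '[[[0.037,0.012,0,0,0,0,1],[0,0,0.044,0,0,0,1],[0,0,0.044,0,0,0,1],[0,0,0,0,0,0,1]]]'
python3 - <<'E'
from h import *
delta([.5592,.1555,.045],frame(98.8,0)[0])
s=snap('wrist');W=cloud(s);P=W.reshape(-1,3);P=P[np.isfinite(P[:,0])]
P=P[(np.hypot(P[:,0]-.5575,P[:,1]-.157)<.022)]
for lo,hi in((.032,.04),(.04,.048),(.048,.056),(.056,.063),(.063,.07)):
    q=P[(P[:,2]>lo)&(P[:,2]<hi)]
    if len(q)>3: (c,r)=cv2.minEnclosingCircle((q[:,:2]*1e3).astype('float32'));print(lo,len(q),np.round(c,1),round(r,1))
E
```

```text
time: 10.35
ee_pos: [0.5571, 0.155, 0.098]
tool_rot: [-3.134, 0.001, 1.724]
contact_force: [0.1, -0.4, 1.2]
gripper_width: 0.0921
finger_force: 0.0
shift mm in current tool axes [ 0.2  2.5 53. ] | in target axes [ 0.2  2.1 53. ] turn deg [-0.45  0.08 -0.04]
0.032 191 [559.9 155.4] 11.4
0.04 116 [559.7 157.3] 9.7
0.048 317 [560.  155.2] 10.1
0.056 196 [560.2 155.9] 9.5
0.063 502 [560.2 155.1] 7.3
```

```bash
python3 -m inch '[[[0,0.003,0,-0.4,0,0,1],[0,0,0.027,0,0,0,1],[0,0,0.027,0,0,0,1],[0,0,0,0,0,0,1],[0,0,0,0,0,0,1]]]'; python3 -m inch '[[[0,0,0,0,0,0,0],[0,0,0,0,0,0,0],[0,0,0,0,0,0,0],[0,0,0,0,0,0,0],[0,0,0,0,0,0,0],[0,0,0,0,0,0,0]]]'
```

```text
time: 11.02
ee_pos: [0.564, 0.1575, 0.0487]
tool_rot: [3.133, 0.0, 1.725]
contact_force: [-0.5, -0.2, 1.0]
gripper_width: 0.0917
finger_force: 0.0
time: 11.78
ee_pos: [0.5627, 0.1572, 0.0467]
tool_rot: [3.136, 0.001, 1.725]
contact_force: [-0.2, -0.5, 0.1]
gripper_width: 0.0339
finger_force: 0.5
```

```bash
python3 -m inch '[[[0,0,0,0,0,0,0],[0,0,0,0,0,0,0],[0,0,0,0,0,0,0],[0,0,0,0,0,0,0]]]'
```

```text
time: 12.28
ee_pos: [0.5596, 0.1566, 0.0465]
tool_rot: [-3.141, 0.001, 1.725]
contact_force: [-9.2, -1.2, 9.1]
gripper_width: 0.0235
finger_force: 30.0
```

Gripped at 23.5 mm, so I'll lift it.

```bash
python3 -m inch '[[[0,0,-0.01,0,0,0,0],[0,0,-0.015,0,0,0,0],[0,0,-0.03,0,0,0,0],[0,0,-0.04,0,0,0,0],[0,0,-0.04,0,0,0,0],[0,0,-0.04,0,0,0,0],[0,0,-0.03,0,0,0,0],[0,0,0,0,0,0,0],[0,0,0,0,0,0,0]]]'
python3 - <<'E'
from h import *
st=env.read_state();p=st['ee_pos'];L=np.array([.5588,-.1312,.121]);T=Ro.from_euler('xyz',st['tool_rot']).as_matrix()
for n in('scene','side'):
    W=cloud(snap(n)).reshape(-1,3);W=W[np.isfinite(W[:,0])];Q=(W-p)@T
    q=Q[(abs(Q[:,0])<.014)&(abs(Q[:,1])<.014)&(Q[:,2]>.021)&(Q[:,2]<.06)]
    print(n,len(q),q.min(0).round(4),q.max(0).round(4),np.median(q,0).round(4))
n=frame(163.7,25)[1]
z=-n;x=T[:,0]-z*(T[:,0]@z);x/=np.linalg.norm(x);R=np.stack([x,np.cross(z,x),z],1)
delta(L+.1045*n,R)
E
```

```text
time: 13.4
ee_pos: [0.5615, 0.1571, 0.2515]
tool_rot: [3.136, 0.001, 1.725]
contact_force: [0.3, -0.1, -1.5]
gripper_width: 0.0232
finger_force: 30.0
scene 54 [-0.0125 -0.0132  0.0214] [0.0048 0.0081 0.0358] [-0.0082 -0.0071  0.0286]
side 107 [-0.0013 -0.0135  0.0211] [0.0125 0.0116 0.0361] [0.0093 0.0011 0.0283]
shift mm in current tool axes [-265.6  -86.5   34.7] | in target axes [-261.6  -93.3   46.2] turn deg [-22.6  -10.17   2.04]
```

The coupling end shows 35.5 mm beyond the TCP and centred in tool x, as expected, so the target TCP is 105.5 mm out along the lens axis. I'll move across at height, tilt, then look.

```bash
python3 -m inch '[[[-0.033,-0.011,0,0,0,0,0],[-0.033,-0.011,0,0,0,0,0],[-0.033,-0.011,0,0,0,0,0],[-0.033,-0.011,0,0,0,0,0],[-0.033,-0.011,0,0,0,0,0],[-0.033,-0.011,0,0,0,0,0],[-0.033,-0.011,0,0,0,0,0],[-0.033,-0.011,0,0,0,0,0],[0,0,0,0,0,0,0]]]'; python3 -m inch '[[[0,0,0,-5.6,-2.5,0.5,0],[0,0,0,-5.6,-2.5,0.5,0],[0,0,0,-5.6,-2.5,0.5,0],[0,0,0,-5.6,-2.5,0.5,0],[0,0,0,0,0,0,0],[0,0,0,0,0,0,0]]]'
cat > chk.py <<'E'
from h import *
st=env.read_state();T=Ro.from_euler('xyz',st['tool_rot']).as_matrix();L=np.array([.5588,-.1312,.121])
n=frame(163.7,25)[1];z=-n;x=T[:,0]-z*(T[:,0]@z);x/=np.linalg.norm(x);R=np.stack([x,np.cross(z,x),z],1)
delta(L+.1055*n,R)
E
python3 chk.py
```

```text
time: 14.62
ee_pos: [0.5143, -0.1189, 0.2503]
tool_rot: [3.138, 0.0, 1.722]
contact_force: [0.4, 0.7, -0.3]
gripper_width: 0.0234
finger_force: 30.0
time: 15.38
ee_pos: [0.5157, -0.1169, 0.2516]
tool_rot: [2.74, 0.163, 1.656]
contact_force: [0.1, 0.8, -1.0]
gripper_width: 0.0237
finger_force: 30.0
shift mm in current tool axes [  3.9 -13.5  32.1] | in target axes [  4.  -13.6  32. ] turn deg [-0.19 -0.24  0.  ]
```

```bash
python3 -m inch '[[[0.004,-0.0135,0,0,0,0,0],[0,0,0.016,0,0,0,0],[0,0,0.016,0,0,0,0],[0,0,0,0,0,0,0],[0,0,0,0,0,0,0],[0,0,0,0,0,0,0]]]'
python3 chk.py
python3 - <<'E'
from h import *
L=np.array([.5588,-.1312,.121]);R,n=frame(163.7,25);C=np.stack([-R[:,0],np.cross(n,-R[:,0]),n],1)
im=[]
for k in('scene','side'):
    s=snap(k);W=cloud(s);H=(W-L)@C
    m=(np.hypot(H[...,0],H[...,1])<.03)&(H[...,2]>.05)&(H[...,2]<.09)
    q=H[m]; e=q[(q[:,2]<.084)]
    print(k,len(q),'lowest',np.sort(q[:,2])[:6].round(4),'x',q[:,0].min().round(4),q[:,0].max().round(4),'y',q[:,1].min().round(4),q[:,1].max().round(4))
    # lens check
    d=(np.hypot(H[...,0],H[...,1])<.03)&(abs(H[...,2])<.006);print(' ring',H[d].mean(0).round(4))
    u,v=proj(s,L+.05*n).astype(int);im.append(cv2.resize(s['frame'][v-45:v+45,u-45:u+45],(400,400),interpolation=cv2.INTER_CUBIC))
cv2.imwrite('pics/i.png',np.hstack(im))
E
```

```text
time: 16.12
ee_pos: [0.5155, -0.119, 0.2171]
tool_rot: [2.738, 0.163, 1.655]
contact_force: [-1.0, -0.5, -0.9]
gripper_width: 0.0231
finger_force: 30.0
shift mm in current tool axes [0.3 0.3 0.6] | in target axes [0.3 0.3 0.6] turn deg [-0.08 -0.17  0.  ]
scene 80 lowest [0.0724 0.0725 0.0725 0.0725 0.0731 0.0733] x -0.0138 0.0227 y -0.0161 0.0022
 ring [-0.0029 -0.0018 -0.0013]
side 86 lowest [0.0695 0.07   0.0705 0.0711 0.0712 0.0715] x -0.0244 0.0173 y -0.0039 0.0167
 ring [-0.0031  0.0035 -0.002 ]
```

View pics/i.png

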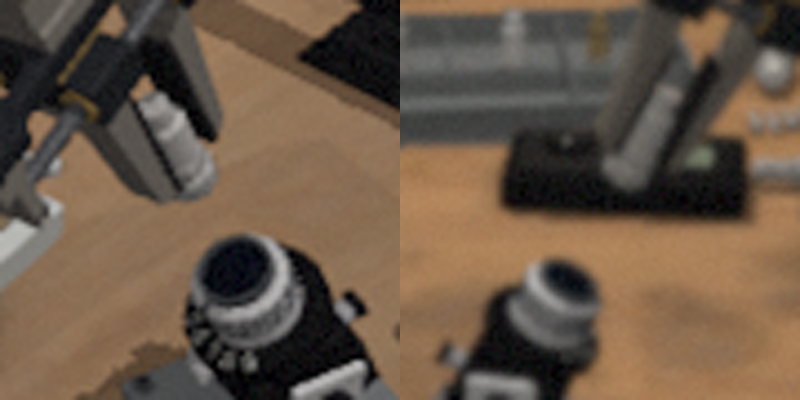

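Both views show the coupling upright in the fingers above the lens and parallel to its axis. The scene range gives the end at 70–72 mm, with the extents symmetric about the axis and no tilt seen. The measured pose is within 1 mm of target, so I'm handing it in.

```bash
python3 -m inch '[[[0,0,0,0,0,0,0],[0,0,0,0,0,0,0],[0,0,0,0,0,0,0],[0,0,0,0,0,0,0]]]'; python3 -c "
from bench import env
print(env.sign_off())"
```

```text
time: 16.73
ee_pos: [0.5154, -0.1189, 0.2165]
tool_rot: [2.738, 0.163, 1.656]
contact_force: [0.0, -0.4, -0.8]
gripper_width: 0.0238
finger_force: 30.0
the job is handed in; nothing more can be done
None
```

I turned the focus ring to 7 and handed the job in with the tall coupling gripped steadily, its knurled end about 70 mm from the lens and on its axis; the sign-off returned no verdict.

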